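# Slide the bath caddy alongside, then hold the chest's sprung lid

## Robot

A 6-joint arm with a two-finger parallel gripper is mounted at the origin on the work surface. World frame = base frame: x ahead of the robot, y to its left, z up, the work surface at z = 0. Lengths are in mm, angles in degrees, forces in N, time in s.
With the tool pointing down it reaches from about 275 to 825 mm from the base axis. Payload 5.2 kg.
Tool frame: the origin (TCP) lies between the finger pads; the fingertips stand 14 mm ahead of it and the grasp point (between the pads) lies 5 mm behind it; z points along the fingers, y is the direction in which the jaws open and shut (so a half turn about z gives the same grasp; the last joint's range is limited). The gripper opens to 93 mm and grips with 3 to 60 N. Pads are 15 mm wide; open, the fingers measure 128 mm over their backs; the gripper's body (75 mm by 188 mm) begins 65 mm behind the grasp point.
Start: joints at [53.297, 14.817, 87.949, -0, 77.235, -11.62], TCP at [233.151, 498.142, 232.653] pointing down, gripper open.
Joint ranges: [-179.93, 179.93], [-52.35, 119.4], [10.71, 147.94], [-69.91, 249.91], [12.55, 155.21], [-178.61, 178.61]. Speed limits (degrees/s): [147.25, 147.25, 180, 180, 180, 180].

## Interface

Orientations are given as a 3x3 rotation matrix whose columns are the frame's x, y, z axes.
In Python, from rig import manip gives the robot as it stands.
- The arm moves only by the tool apply_moves, never from a script. Its arguments are lists of equal length, an entry for each row: "gripper": the gripper command: -1 is fully open, 1 is shut, values between are in proportion; "delta_pos": the shift along the tool's x, y, z in mm, a list of three; "turn": the turn about the tool's z in rad. A call has 1 to 12 rows; each row shifts and turns the commanded pose from where the row before left it, along the tool's axes as they then stand; what a row does not reach is not made up. A row lasts 1/8 s, in which the tool goes at most 62.5 mm and 10.7 degrees, less where a joint would pass 70% of its speed; a pose out of reach is approached as far as the arm can. A call is refused whole if a number of a shift passes 62.5 or a number of a turn 0.188, either way. A call with a gripper value outside its range is refused whole. The fingers move at their own pace and stop on an object; the grip force is fixed at half the most. Time passes only in rows, so rows that do not move let the fingers close. It gives the time, the measured TCP pose, the force and the opening at its end, in the units of the state.
- manip.get_state(): the state, without advancing time (a new reading comes with each control period).
- manip.camera(name): name is "side" or "top"; returns the picture (384x512x3 uint8, red, green, blue); there is no depth.
- manip.get_calibration(name): a dict with "mtx" (3x3 intrinsics, pixels), "origin" and "attitude" of the camera in the world. Camera axes: x right, y down, z forward; pixel columns grow to the right and rows downward; lengths in mm; the calibration is good to about 2 mm. A picture is of the moment at which its call begins. get_calibration takes no time and is no camera call.
- manip.sign_off(): hands the job in, once; it reports no verdict.
The state is a dict: "clock": time; "joint_positions": joint angles; "joint_vel": joint speeds; "joint_efforts": joint torques, N m; "tcp_pos": TCP position; "eef_rot": TCP orientation; "force": force on the tool from outside, world axes, zero at the start; "moment": the same for the moment, N m; "opening": finger opening in mm.
Only numpy, scipy, OpenCV 4.12 (cv2) and the standard library are available. Lean on these libraries where they do the work, as an engineer would, in place of code of your own. Each camera call takes 0.05 s, during which the arm holds its last target. There are 200 camera calls.

## Task

Slide the soap caddy along its rail from the near station to the next one, the middle station, so that it clicks in alongside the toiletries chest. Then take the chest's sprung lid by its loop handle, raise it past its balance point (60 degrees open) until the spring wants to open it, without letting it swing over onto its back stop, and ease it back to 5 to 10 degrees below the balance point. Finish while still holding the lid still there, ready for the things to be put in, and leave the bottle, tumbler and loose soap undisturbed.

Things in the scene. Friction and masses are not known exactly. Their poses are not given: they have to be found in the camera images.
- chest: white plastic open-topped toiletries chest, fixed to the ledge, 140 (x) by 240 (y) by 100 mm high; origin at the centre of its underside; its x axis points from its front (robot side) to its hinge side, y along the hinge, z up
- lid (a joint): hinge of the flat brushed-steel lid (140 by 240 by 8 mm, 0.85 kg), rad: 0 shut and level, growing as its front edge rises up and over towards the chest's +x; stop at 1.6 (keep under 1.5). Sprung: below the balance point, 1.05 rad (60 degrees), it falls shut by itself, above it swings open. About 1.5 N up at the handle bar starts it; within 0.15 rad of balance 0.4 N holds it. Little friction
- lid_hinge (a point): point on the hinge axis (parallel to the chest's y), midway along it, in the chest's frame at x +70, y 0, z +106 mm; does not move with the lid, axes as the chest's
- lid_bar (a point): middle of the loop handle's cross bar: round steel, 12 mm thick, 140 mm long, parallel to the hinge, 208 mm from the hinge axis in the lid's plane, 68 mm beyond the lid's front edge (free between, 128 mm between the side legs, only the ledge below). Pinched lightly (6 N) from above, fingers closing across it, the bar pivots in the grip, so the gripper can stay pointing down
- rail: aluminium slide rail 340 mm long (x), 70 mm wide, fixed to the ledge; origin at the centre of its underside, right under the middle station; x axis along the rail away from the robot, z up. Small dark notches at the edges and steel ridges along the middle mark three stations at x -100, 0, +100 mm
- caddy (a joint): travel of the soap caddy along the rail's +x, m: 0 at the near station (start), 0.100 middle, 0.200 far. A sprung nose under it drops between two steel ridges at each station: a push of up to 10 N takes it over the first ridge (crest at 0.010), it then slides easily, climbs the middle station's first ridge (crest 0.090, up to 10 N) and, pushed to 0.095, snaps in near 0.100. Seated: 0.092 to 0.108
- caddy_bar (a point): middle of the caddy's arched carrying handle: a round steel bar 10 mm thick, 104 mm long across the rail (along the rail's y), its centre 132 mm above the ledge. It stands over the middle of the white tray, 90 mm long (x) by 110 mm wide; tray rim 69 mm above the ledge; free space under the bar
- shampoo: white shampoo bottle, loose, 60 mm across and 160 mm high; origin under its centre; leave alone
- tumbler: white ceramic tumbler, loose, 72 mm across and 90 mm high; origin under its centre; leave alone
- soap: round soap, loose, 72 mm across and 30 mm high; origin under its centre; leave alone

How it is judged:
By the outcome, as a careful person would: the job done as asked, in the order asked, and still so for the second after the job is handed in, while the arm keeps its last pose, push and grip.
It also fails if it takes over 61 s, if anything falls off the work surface, if the arm or the gripper's body presses on something with over 40 N, if the wrist force passes 120 N, or if a joint passes its speed limit or range.

## Working session

There is one attempt and no reset: what is moved stays moved. The work goes in short steps, Python scripts to look and compute and a tool call to move; the robot and the scene stay as the last step left them, time stands still between calls to the robot, and variables do not carry over. Pictures are saved under pics/ and viewed, about 8 in all and at most 12, crops included, and the job is handed in when it is done.

Besides the shell and the picture viewer there is one more tool, called after "Emit:" as a command line: name --pt "numbers of a row" for each row, then --argument value for the rest. apply_moves: Moves the arm, as the interface text tells. Its arguments: {"type":"object","properties":{"gripper":{"type":"array"},"delta_pos":{"type":"array"},"turn":{"type":"array"}},"required":["gripper","delta_pos","turn"]}

```bash
mkdir -p pics
python3 - <<'E'
from rig import manip
import cv2
for n in("side","top"):
    cv2.imwrite(f"pics/{n}0.png",manip.camera(n)[:,:,::-1]); c=manip.get_calibration(n); print(n,c)
s=manip.get_state(); print(s)
E
```

```text
side {'mtx': array([[488.86572751,   0.        , 252.98786253],
       [  0.        , 488.86572751, 194.02718311],
       [  0.        ,   0.        ,   1.        ]]), 'origin': array([517.23651765, 930.52887484, 813.67832213]), 'attitude': array([[-0.99772436, -0.02551927,  0.06240886],
       [-0.06557519,  0.5825772 , -0.81012573],
       [-0.01568416, -0.81237465, -0.5829249 ]])}
top {'mtx': array([[465.57349465,   0.        , 258.69249583],
       [  0.        , 465.57349465, 190.6700005 ],
       [  0.        ,   0.        ,   1.        ]]), 'origin': array([ 409.37279182,  -73.68826239, 1196.62425352]), 'attitude': array([[-0.02294329, -0.98776011,  0.15428408],
       [-0.99967325,  0.02440662,  0.00759699],
       [-0.01126956, -0.15405936, -0.98799732]])}
{'clock': 0.1, 'joint_positions': array([ 5.32955771e+01,  1.48558552e+01,  8.80013042e+01, -2.39609479e-03,
        7.72339406e+01, -1.16180322e+01]), 'joint_vel': array([ 0.02356742, -0.16009185, -0.07220198,  0.04606135, -0.01650558,
        0.0599594 ]), 'joint_efforts': array([ 2.59944405e-03, -4.38210905e+01, -2.84642547e+01,  7.22498610e-02,
        3.61834606e-02, -5.70953239e-05]), 'tcp_pos': array([232.90215846, 497.76910455, 231.91809947]), 'eef_rot': array([[-9.05673336e-01,  4.23975196e-01, -9.17619374e-04],
       [ 4.23976096e-01,  9.05672447e-01, -1.29912221e-03],
       [ 2.80266989e-04, -1.56562903e-03, -9.99998735e-01]]), 'force': array([0.44725659, 0.79286604, 0.30835237]), 'moment': array([ 0.0069411 , -0.00089724,  0.01294871]), 'opening': 93.07520501922495}
```

View pics/top0.png

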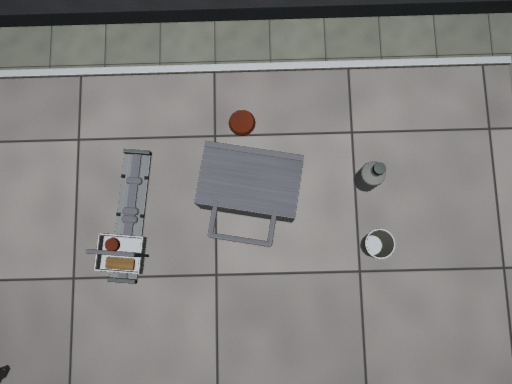

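View pics/side0.png

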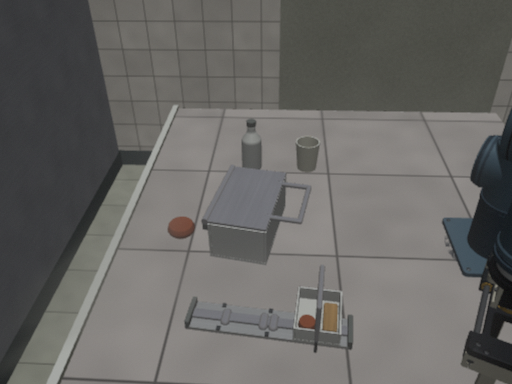

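The top view shows the caddy bar at about (88,252)–(148,255), the rail running up from it, and the lid bar at about (210,238)–(271,244). The bottle is near (373,172), the tumbler near (380,244) and the soap near (242,122). I'll zoom in for exact points.

Run:
```python
import cv2
a=cv2.imread("pics/top0.png")[135:290,80:310]; b=cv2.imread("pics/side0.png")[160:355,180:360]
cv2.imwrite("pics/tc.png",cv2.resize(a,None,fx=3.4,fy=3.4,interpolation=cv2.INTER_CUBIC))
cv2.imwrite("pics/sc.png",cv2.resize(b,None,fx=3,fy=3,interpolation=cv2.INTER_CUBIC))
```

```text
(no output)
```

View pics/tc.png

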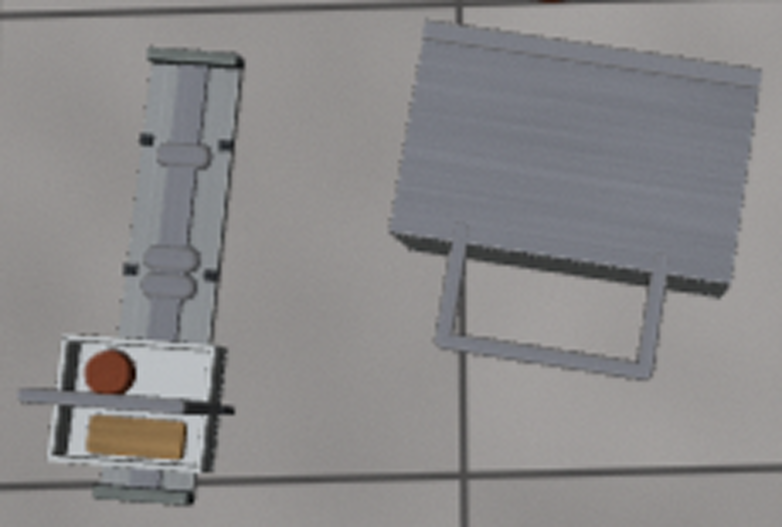

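View pics/sc.png

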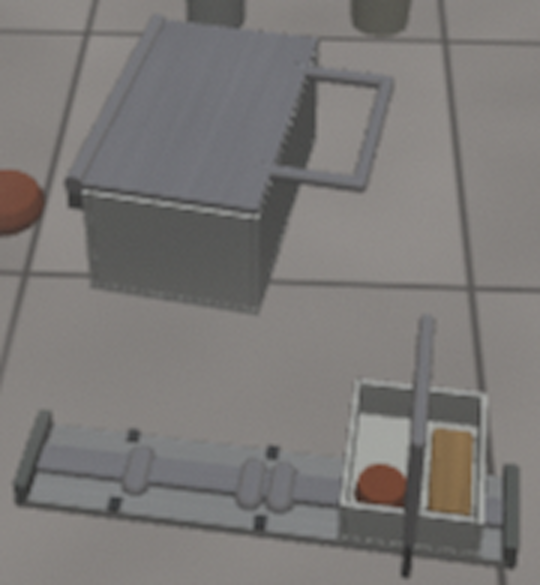

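Both crops agree. In the top crop, the caddy bar spans (22,395)–(185,407), the rail notch midpoints are (186,142) and (170.5,272.5), and the lid bar corners are (443,342) and (645,374). In the side crop, the caddy bar spans (427,318)–(417,443) and the lid bar corners are (386,80) and (364,184).

```bash
cat > h.py <<'E'
from rig import manip
import numpy as np
def ray(n,p):
    c=manip.get_calibration(n); d=c["attitude"]@np.linalg.inv(c["mtx"])@np.array([p[0],p[1],1.])
    return c["origin"],d/np.linalg.norm(d)
def plane(n,p,z):
    o,d=ray(n,p); return o+d*(z-o[2])/d[2]
def tri(pt,ps):
    o,d=ray("top",pt);q,e=ray("side",ps)
    t=np.linalg.lstsq(np.c_[d,-e],q-o,rcond=None)[0]; a=o+d*t[0];b=q+e*t[1]
    return (a+b)/2,np.linalg.norm(a-b)
E
python3 - <<'E'
from h import *
np.set_printoptions(precision=1,suppress=True)
T=lambda x,y:(80+(x+.5)/3.4-.5,135+(y+.5)/3.4-.5); S=lambda x,y:(180+(x+.5)/3-.5,160+(y+.5)/3-.5)
for k,t,s,z in [("caddybar",(104,401),(422,381),132),("lidbarL",(443,342),(364,184),106),("lidbarR",(645,374),(386,80),106),
 ("farnL",(146,139),(115,504),12),("farnR",(226,145),(133,436),12),("midnL",(130,269),(260,522),12),("midnR",(211,276),(272,453),12),
 ("hingeL",(427,20),(72,182),110),("hingeR",(762,70),(155,18),110),("cbL",(22,395),(417,443),132),("cbR",(185,407),(427,318),132)]:
    print(k,*tri(T(*t),S(*s)),plane("top",T(*t),z),plane("side",S(*s),z))
for k,p,z in [("soap",(242,122),30),("bottle",(373,172),160),("tumb",(380,244),90)]: print(k,plane("top",p,z))
E
```

```text
caddybar [442.4 275.8 130.9] 2.0118520291348623 [441.4 275.5 132. ] [443.6 276.8 132. ]
lidbarL [476.3  50.9 108.1] 1.1449634639653414 [477.   51.1 106. ] [475.6  48.4 106. ]
lidbarR [453.6 -87.3 109.4] 3.725093543371899 [451.9 -87.2 106. ] [455.2 -92.4 106. ]
farnL [643.  287.4  13.5] 0.894576115812127 [642.9 287.9  12. ] [643.7 286.1  12. ]
farnR [637.4 226.4  12.8] 1.6671961454217707 [636.7 226.6  12. ] [638.3 225.5  12. ]
midnL [543.9 297.3  13.6] 1.4187127586491566 [543.4 297.8  12. ] [544.7 295.9  12. ]
midnR [537.7 236.3  12.2] 2.252608666355409 [536.6 236.5  12. ] [538.8 236.   12. ]
hingeL [701.8  60.4 110. ] 4.854929572112205 [704.3  60.4 110. ] [699.3  61.2 110. ]
hingeR [ 660.5 -174.8  110.7] 2.5657479819862345 [ 662.  -174.9  110. ] [ 659.4 -175.4  110. ]
cbL [447.8 329.8 134.2] 2.5190878104538483 [446.7 330.7 132. ] [448.9 327.7 132. ]
cbR [437.  220.8 132.7] 1.631174644152778 [436.2 221.1 132. ] [437.7 220.  132. ]
soap [773.1 -25.5  30. ]
bottle [ 607.6 -325.1  160. ]
tumb [ 448.  -348.1   90. ]
```

Measurements are consistent: the rail heading is −5.7°, the caddy bar is at (442,276), the chest heading is about −9.7° and the lid bar is at (465,−18). First I'll turn the tool so the jaws lie along the rail.

Emit:
apply_moves --gripper '[0,0,0,0,0,0,0,0,0]' --pt "0 0 0" --pt "0 0 0" --pt "0 0 0" --pt "0 0 0" --pt "0 0 0" --pt "0 0 0" --pt "0 0 0" --pt "0 0 0" --pt "0 0 0" --turn '[0.154,0.154,0.154,0.154,0.154,0.154,0.154,0.154,0]'

```text
clock: 1.23
tcp_pos: [233.0, 497.9, 232.2]
eef_rot: [[0.098, 0.995, -0.001], [0.995, -0.098, -0.001], [-0.001, -0.001, -1.0]]
force: [0.5, -0.5, 0.4]
opening: 46.4
```

Emit:
apply_moves --gripper '[0.1,0.1,0.1,0.1,0.1,0.1,0.1,0.1,0.1,0.1]' --pt "-25 29 0" --pt "-25 29 0" --pt "-25 29 0" --pt "-25 29 0" --pt "-25 29 5" --pt "-25 29 5" --pt "-25 28 10" --pt "-24.5 28 10" --pt "0 0 0" --pt "0 0 0" --turn '[0,0,0,0,0,0,0,0,0,0]'

```text
clock: 2.48
tcp_pos: [442.0, 277.1, 202.6]
eef_rot: [[0.098, 0.995, -0.001], [0.995, -0.098, 0.0], [0.0, -0.001, -1.0]]
force: [0.9, -0.8, 0.4]
opening: 41.9
```

Next I descend 75 mm to TCP z≈127 and close gently around the bar.

Emit:
apply_moves --gripper '[0.1,0.1,0.1,0.1,0.1,0.5,0.7,1,1,1,1,1]' --pt "0 0 20" --pt "0 0 20" --pt "0 0 20" --pt "0 0 15" --pt "0 0 0" --pt "0 0 0" --pt "0 0 0" --pt "0 0 0" --pt "0 0 0" --pt "0 0 0" --pt "0 0 0" --pt "0 0 0" --turn '[0,0,0,0,0,0,0,0,0,0,0,0]'

```text
clock: 3.98
tcp_pos: [442.6, 276.9, 128.0]
eef_rot: [[0.099, 0.995, 0.001], [0.995, -0.099, 0.0], [0.0, 0.001, -1.0]]
force: [-0.7, -0.7, 4.4]
opening: 8.7
```

Emit:
apply_moves --gripper '[1,1,1,1,1,1,1,1,1,1,1,1]' --pt "0 5 0" --pt "0 7 0" --pt "0 10 0" --pt "0 10 0" --pt "0 10 0" --pt "0 10 0" --pt "0 10 0" --pt "0 10 0" --pt "0 10 0" --pt "0 8 0" --pt "0 5 0" --pt "0 5 0" --turn '[0,0,0,0,0,0,0,0,0,0,0,0]'

```text
clock: 5.48
tcp_pos: [542.1, 267.0, 128.1]
eef_rot: [[0.099, 0.995, 0.0], [0.995, -0.099, 0.0], [0.0, 0.0, -1.0]]
force: [-0.2, -0.7, 5.5]
opening: 8.9
```

Emit:
apply_moves --gripper '[1,1,1]' --pt "0 0 0" --pt "0 0 0" --pt "0 0 0" --turn '[0,0,0]'

```text
clock: 5.85
tcp_pos: [542.3, 267.0, 128.1]
eef_rot: [[0.099, 0.995, 0.001], [0.995, -0.099, 0.0], [0.0, 0.001, -1.0]]
force: [-0.6, -1.7, 5.4]
opening: 8.7
```

The caddy travelled 100.2 mm with little residual force. I'll release, rise and check.

Emit:
apply_moves --gripper '[0.5,0.2,0.1,0.1,0.1,0.1,0.1,0.1,0.1,0.1]' --pt "0 0 0" --pt "0 0 0" --pt "0 0 0" --pt "0 0 -15" --pt "0 0 -25" --pt "0 0 -30" --pt "-20 0 -20" --pt "-30 -10 0" --pt "-35 -10 0" --pt "-35 -10 0" --turn '[0,0,0,0,0,0,0,0,0,0]'

```text
clock: 7.1
tcp_pos: [499.3, 148.5, 218.2]
eef_rot: [[0.099, 0.995, 0.0], [0.995, -0.099, -0.001], [-0.001, 0.0, -1.0]]
force: [0.9, -0.2, 0.7]
opening: 42.0
```

Run:
```python
from rig import manip
import cv2
a=manip.camera("side")[:,:,::-1]; cv2.imwrite("pics/s1.png",a)
cv2.imwrite("pics/s1c.png",cv2.resize(a[160:355,150:360],None,fx=3,fy=3,interpolation=cv2.INTER_CUBIC)); print(manip.get_state()["tcp_pos"])
```

```text
[497.61114994 145.30262689 217.99518079]
```

View pics/s1c.png

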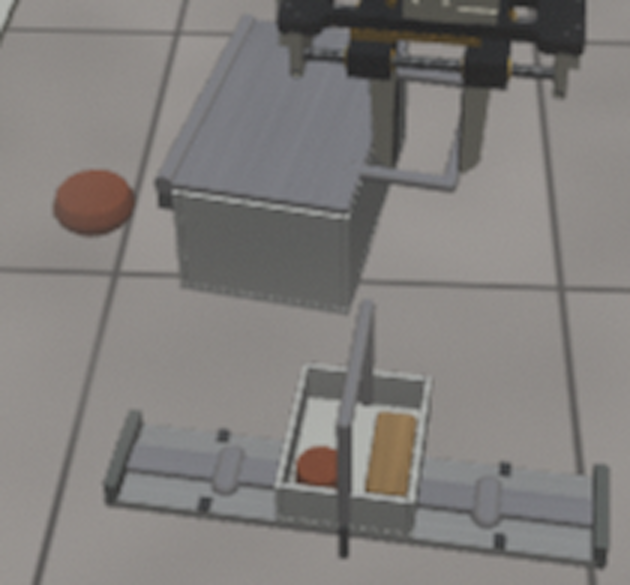

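The caddy sits symmetrically over the middle station, with the bar at crop (366,306)–(345,425). The other two stations' notches and ridges are visible. I'll check this numerically while moving over the lid bar.

Run:
```python
from h import *
S=lambda x,y:(150+(x+.5)/3-.5,160+(y+.5)/3-.5)
print(plane("side",S(355.5,365),132), plane("side",S(366,306),132), plane("side",S(345,425),132))
```

```text
[542.38260677 267.91476525 132.        ] [537.56812039 213.48808137 132.        ] [546.74796666 318.48443692 132.        ]
```

Emit:
apply_moves --gripper '[0.1,0.1,0.1,0.1,0.1,0.1,0.1,0.1,0.1]' --pt "0 0 0" --pt "-28 -1 0" --pt "-28 -1 0" --pt "-28 -1 0" --pt "-28 -1 0" --pt "-28 -1 0" --pt "-26 0 0" --pt "0 0 30" --pt "0 0 0" --turn '[0.07,0,0,0,0,0,0,0,0]'

```text
clock: 8.28
tcp_pos: [465.2, -12.8, 186.4]
eef_rot: [[0.17, 0.986, -0.004], [0.986, -0.17, 0.001], [0.0, -0.004, -1.0]]
force: [0.2, 0.4, 0.8]
opening: 41.7
```

The caddy bar is at (542.4,267.9) against an expected (541.4,266.3), so it is seated. Next I descend astride the lid bar.

Emit:
apply_moves --gripper '[0.1,0.1,0.1,0.1,0.1]' --pt "0 0 20" --pt "0 0 20" --pt "0 0 23" --pt "0 0 22" --pt "0 0 0" --turn '[0,0,0,0,0]'

```text
clock: 8.9
tcp_pos: [466.4, -12.0, 102.4]
eef_rot: [[0.168, 0.986, -0.002], [0.986, -0.168, 0.001], [0.0, -0.003, -1.0]]
force: [-0.9, -0.9, 0.2]
opening: 41.7
```

Run:
```python
from rig import manip
import cv2
a=manip.camera("side")[:,:,::-1]
cv2.imwrite("pics/s2c.png",cv2.resize(a[140:270,190:350],None,fx=4,fy=4,interpolation=cv2.INTER_CUBIC)); s=manip.get_state();print(s["tcp_pos"],s["force"])
```

```text
[467.26053976 -12.2221642  103.28492714] [0.06989952 0.07707037 1.00854496]
```

View pics/s2c.png

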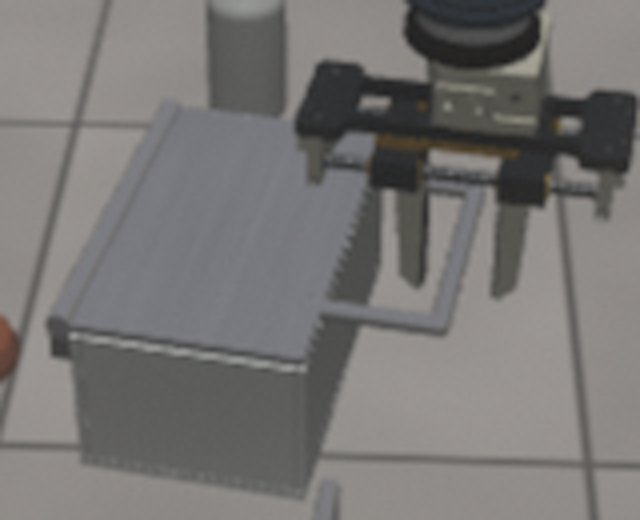

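The fingers straddle the bar well inside the loop, around (450,250) in the crop. I'll lower slightly and close lightly.

Emit:
apply_moves --gripper '[0.4,0.6,0.77,0.77,0.77,0.77]' --pt "0 -1.5 2" --pt "0 0 0" --pt "0 0 0" --pt "0 0 0" --pt "0 0 0" --pt "0 0 0" --turn '[0,0,0,0,0,0]'

```text
clock: 9.7
tcp_pos: [468.2, -12.5, 101.5]
eef_rot: [[0.169, 0.986, 0.005], [0.986, -0.169, -0.001], [-0.0, 0.005, -1.0]]
force: [5.5, -0.2, -1.3]
opening: 11.8
```

Emit:
apply_moves --gripper '[0.77,0.77,0.77]' --pt "0 2 0" --pt "0 0 0" --pt "0 0 0" --turn '[0,0,0]'

```text
clock: 10.07
tcp_pos: [468.2, -12.4, 100.9]
eef_rot: [[0.168, 0.986, 0.001], [0.986, -0.168, -0.0], [-0.0, 0.001, -1.0]]
force: [2.1, 0.5, 1.8]
opening: 11.3
```

Run:
```python
from rig import manip
s=manip.get_state();print(s["tcp_pos"],s["force"],s["opening"],s["clock"])
```

```text
[468.24371112 -12.44546001 100.94616632] [2.11610863 0.50241772 1.76009612] 11.278771078132404 10.075
```

The grip is centred. I'll lift along the hinge arc, starting with 12° to check that the grip holds.

Emit:
apply_moves --gripper '[0.77,0.77,0.77,0.77,0.77,0.77]' --pt "0 0.3 -10.9" --pt "0 0.8 -10.8" --pt "0 1.4 -10.8" --pt "0 2 -10.7" --pt "0 0 0" --pt "0 0 0" --turn '[0,0,0,0,0,0]'

```text
clock: 10.82
tcp_pos: [472.7, -13.3, 143.8]
eef_rot: [[0.168, 0.986, 0.001], [0.986, -0.168, -0.0], [-0.0, 0.001, -1.0]]
force: [5.8, -1.6, -4.0]
opening: 11.3
```

Run:
```python
from rig import manip
import cv2
a=manip.camera("side")[:,:,::-1]
cv2.imwrite("pics/s3c.png",cv2.resize(a[120:270,190:350],None,fx=4,fy=4,interpolation=cv2.INTER_CUBIC)); s=manip.get_state();print(s["tcp_pos"],s["force"],s["opening"])
```

```text
[472.68613423 -13.2689709  143.66981968] [ 5.55499269 -0.88764584 -2.3731578 ] 11.446853304849027
```

View pics/s3c.png

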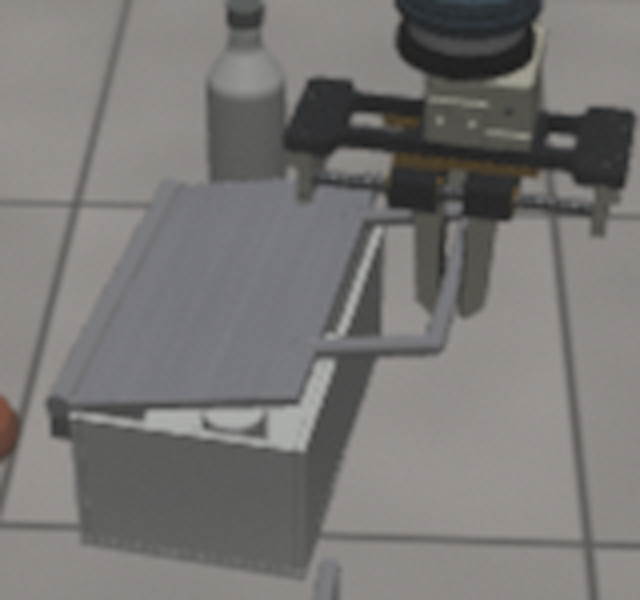

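The grip holds and the lid is about 12° open, with the bar between the pads. Continuing along the arc, shifted 1.5 mm towards the hinge to relieve the side force.

Emit:
apply_moves --gripper '[0.77,0.77,0.77,0.77,0.77,0.77,0.77,0.77,0.77,0.77,0.77]' --pt "0 4 -10.6" --pt "0 3.1 -10.4" --pt "0 3.6 -10.3" --pt "0 4.2 -10.1" --pt "0 4.7 -9.8" --pt "0 5.2 -9.6" --pt "0 5.7 -9.3" --pt "0 6.2 -9" --pt "0 0 0" --pt "0 0 0" --pt "0 0 0" --turn '[0,0,0,0,0,0,0,0,0,0,0]'

```text
clock: 12.25
tcp_pos: [506.4, -19.2, 223.4]
eef_rot: [[0.168, 0.986, -0.004], [0.986, -0.168, -0.0], [-0.001, -0.004, -1.0]]
force: [-7.5, -1.9, 3.5]
opening: 11.3
```

The angle is about 36° and the radius checks out at 209 mm. Now on to 54°, taking the 1.5 mm shift back out.

Emit:
apply_moves --gripper '[0.77,0.77,0.77,0.77,0.77,0.77,0.77,0.77,0.77]' --pt "0 5.1 -8.6" --pt "0 7.1 -8.3" --pt "0 7.5 -7.9" --pt "0 7.9 -7.5" --pt "0 8.3 -7.1" --pt "0 8.6 -6.6" --pt "0 0 0" --pt "0 0 0" --pt "0 0 0" --turn '[0,0,0,0,0,0,0,0,0]'

```text
clock: 13.38
tcp_pos: [552.2, -27.3, 270.9]
eef_rot: [[0.168, 0.986, 0.001], [0.986, -0.168, -0.001], [-0.001, 0.001, -1.0]]
force: [-5.2, -2.6, 6.2]
opening: 11.1
```

Emit:
apply_moves --gripper '[0.77,0.77,0.77,0.77,0.77,0.77,0.77,0.77,0.77]' --pt "0 9 -5.2" --pt "0 9.3 -5.2" --pt "0 9.6 -5.2" --pt "0 9.8 -4.7" --pt "0 5 -2" --pt "0 0 0" --pt "0 0 0" --pt "0 0 0" --pt "0 0 0" --turn '[0,0,0,0,0,0,0,0,0]'

```text
clock: 14.5
tcp_pos: [595.1, -35.0, 293.9]
eef_rot: [[0.169, 0.986, 0.004], [0.986, -0.169, -0.002], [-0.002, 0.004, -1.0]]
force: [-3.8, -4.1, 7.1]
opening: 11.6
```

Run:
```python
from rig import manip
import cv2
a=manip.camera("side")[:,:,::-1]
cv2.imwrite("pics/s4c.png",cv2.resize(a[60:270,150:350],None,fx=2.8,fy=2.8,interpolation=cv2.INTER_CUBIC)); s=manip.get_state();print(s["tcp_pos"],s["force"],s["opening"])
```

```text
[595.09078435 -35.02404816 293.94097193] [-3.51108309 -3.47320299  5.04438107] 11.404743165046218
```

View pics/s4c.png

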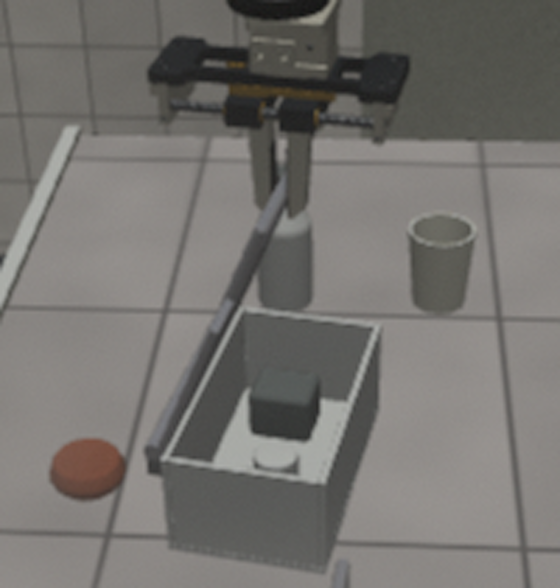

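The lid is at about 67.7° (bar radius 208.5 mm), past balance and short of the stop. Now I ease it back to about 52.5°.

Emit:
apply_moves --gripper '[0.77,0.77,0.77,0.77,0.77,0.77,0.77,0.77,0.77,0.77]' --pt "0 -8.8 4.4" --pt "0 -8.1 4" --pt "0 -8 4.4" --pt "0 -7.8 4.7" --pt "0 -7.5 5" --pt "0 -7.3 5.4" --pt "0 0 0" --pt "0 0 0" --pt "0 0 0" --pt "0 0 0" --turn '[0,0,0,0,0,0,0,0,0,0]'

```text
clock: 15.8
tcp_pos: [547.2, -26.2, 264.2]
eef_rot: [[0.168, 0.986, -0.0], [0.986, -0.168, -0.001], [-0.001, -0.0, -1.0]]
force: [-5.8, -1.7, 4.7]
opening: 11.2
```

Run:
```python
from rig import manip
import cv2,numpy as np
a=manip.camera("side")[:,:,::-1]; b=manip.camera("top")[:,:,::-1]
cv2.imwrite("pics/s5.png",a); cv2.imwrite("pics/t5.png",b)
v=np.hstack([cv2.resize(a,(400,300),interpolation=cv2.INTER_AREA),cv2.resize(b,(400,300),interpolation=cv2.INTER_AREA)])
c=cv2.resize(a[80:230,190:330],None,fx=2,fy=2,interpolation=cv2.INTER_CUBIC); d=cv2.resize(b[120:280,80:330],None,fx=1.87,fy=1.87,interpolation=cv2.INTER_CUBIC)
w=np.zeros((300,800,3),np.uint8); w[:c.shape[0],:c.shape[1]]=c; w[:d.shape[0],300:300+d.shape[1]]=d
cv2.imwrite("pics/f5.png",np.vstack([v,w]))
s=manip.get_state(); p=s["tcp_pos"]-np.array([468.2,-12.4,101]); y=np.array([.986,-.168,0])
u=p@y;print(s["tcp_pos"],s["force"],s["opening"],s["joint_vel"].round(2),np.degrees(np.arctan2(p[2],208-u)),np.hypot(p[2],208-u))
```

```text
[547.18158413 -26.19315791 264.20408559] [-5.57922297 -2.86577623  4.9441368 ] 11.288145268953198 [ 0.01  0.01  0.04 -0.01  0.12  0.06] 51.93511510217935 207.29249663482486
```

View pics/f5.png

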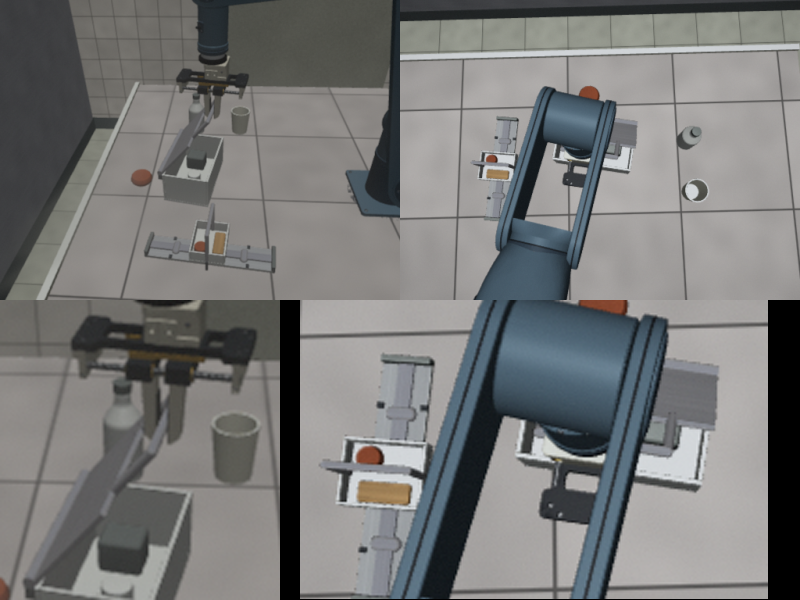

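The pictures show the caddy at the middle station, the lid held partly open by its bar, and the bottle, tumbler and soap where they started. The angle works out at about 51.9°, so I'll nudge it to mid-band and settle.

Emit:
apply_moves --gripper '[0.77,0.77,0.77,0.77,0.77,0.77,0.77]' --pt "0 1.6 -1.3" --pt "0 0 0" --pt "0 0 0" --pt "0 0 0" --pt "0 0 0" --pt "0 0 0" --pt "0 0 0" --turn '[0,0,0,0,0,0,0]'

```text
clock: 16.77
tcp_pos: [548.8, -26.5, 265.5]
eef_rot: [[0.168, 0.986, -0.0], [0.986, -0.168, -0.001], [-0.001, -0.0, -1.0]]
force: [-5.1, -3.3, 5.4]
opening: 11.0
```

Run:
```python
from h import *
import cv2
s=manip.get_state(); p=s["tcp_pos"]-np.array([468.2,-12.4,101]); u=p@np.array([.986,-.168,0])
print(s["tcp_pos"],s["force"],s["opening"],np.degrees(np.arctan2(p[2],208-u)),2*np.degrees(np.arcsin(np.hypot(u,p[2])/416)),np.abs(s["joint_vel"]).max())
A=cv2.imread("pics/side0.png");B=manip.camera("side")[:,:,::-1]
def red(i):
    h=cv2.inRange(cv2.cvtColor(i,cv2.COLOR_BGR2HSV),(0,110,50),(9,255,255)); h[:,:150]=0;h[260:]=0;h[:,210:]=0
    return np.argwhere(h).mean(0)
print("soap",red(A),red(np.ascontiguousarray(B)))
print("tumbler diff",np.abs(A[135:172,295:320].astype(int)-B[135:172,295:320]).mean())
manip.sign_off()
```

```text
[548.79098986 -26.48923763 265.46352995] [-5.13375599 -3.32399767  5.43527459] 11.008524361539825 52.50592370501473 52.40918822404258 0.07337091181759747
soap [223.89017341 183.83236994] [223.82022472 183.6741573 ]
tumbler diff 3.2493693693693695
the job is handed in; nothing more can be done
```

The job is done and handed in, with about 17 s on the robot's clock at the end. I slid the caddy 100 mm to the middle station and raised the lid to about 67.7°. I then eased it back and am still holding it at about 52.5°, 7.5° below balance.

**Last checks:**
- **Caddy:** after release, its bar was 1–2 mm from where it should be at the middle station. The last pictures still show it there.
- **Lid angle:** two calculations from the tool position gave 52.5° and 52.4°. I did not measure the lid's tilt directly in the images. The arm was still, with about 8 N of residual force at the wrist.
- **Loose things:** the soap moved less than 0.2 pixel in the side view, and the tumbler's patch of the image changed very little. I checked the bottle only by eye, and it looked in place.

No check failed. The bar's distance from the hinge, worked out along the arc, read 207 to 210 mm against the given 208. That suggests a millimetre or two of slip in the grip, or under 1° of lid angle.

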